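# Clip the caddy to the bangle stand and load the foundation

## Task

Slide the white caddy along the table, without lifting or tipping it, until its orange spring clip snaps fully home around the brass post of the stand. Then stand the beige foundation bottle with the gold cap upright in the caddy's empty compartment, setting it down rather than dropping it, and leave the other cosmetics where they are.

Things in the scene. Friction and masses are not known exactly. Their poses are not given: they have to be found in the camera images.
- caddy: Loose white plastic tray, 80 mm (x) by 112 mm (y) by 55 mm high, walls and floor 4 mm, about 0.35 kg. A divider at y = 0 parts two compartments 72 by 50 mm, 51 mm deep: +y is full (sponge, lipsticks, up to 57 mm high), -y is empty. Flat back wall at x = -40 mm. An orange spring clip reaches from the front wall (x = +40 mm) out to x = +118 mm. Origin: centre of the underside; z up.
- clip_seat (a point): Where the post's axis lies when fully clipped in: 82 mm ahead of the caddy's origin on its +x, 24 mm above the table. The two jaws stand at heights 14 to 34 mm and flare to a mouth about 40 mm wide at their tips. A 14 mm post has about 2 mm of play in the seat, between a rigid stop behind it and the closed noses of the jaws.
- jaw_left (a joint): Angle of the clip's jaw on the caddy's +y side (rad): 0 closed (sprung shut), growing as it swings outward; it opens about 0.06 while the post passes its nose. Hinge 46 mm ahead of the caddy's origin.
- jaw_right (a joint): The same for the jaw on the caddy's -y side.
- slot (a point): Centre of the floor of the caddy's empty compartment: at x = 0, y = -28 mm, 4 mm above the table, in the caddy's frame (same axes).
- post (a point): Axis of the fixed stand's upright round brass post, 24 mm above the table. The post is 14 mm thick and ends in a 22 mm ball, 139 mm high in all. It rises from a round black base, 72 mm across and 6 mm thick, over which the clip's jaws pass. The stand cannot move and can be clipped from any side.
- foundation: The foundation bottle: beige round body 34 mm across and 52 mm high, gold cap 24 mm across from 56 mm up to 92 mm, 0.13 kg, standing loose on the table. Origin: centre of the underside; z up.
- dropper: Black round dropper bottle, 30 mm across, 89 mm high, to be left alone. Origin: centre of the underside.
- spray: Green spray bottle with a white head, 40 mm across, 113 mm high, to be left alone. Origin: centre of the underside.
- stick: Grey deodorant-like stick with a white top, 36 mm across, 76 mm high, to be left alone. Origin: centre of the underside.
- compact: Flat round black compact, 66 mm across, 16 mm high, to be left alone. Origin: centre of the underside.
- powder: Flat round powder jar, white with a pinkish lid, 62 mm across, 24 mm high, to be left alone. Origin: centre of the underside.
There are look-alikes about, which are no part of the job. What is shaped like the caddy but blue or purple is not meant.

How it is judged:
By the outcome, as a careful person would: the job done as asked, in the order asked, and still so for the second after the job is handed in, with the robot touching nothing.
It also fails if it takes over 59 s, if anything falls off the work surface, if the arm or the gripper's body presses on something with over 40 N, if the wrist force passes 120 N, or if a joint passes its speed limit or range.

## Robot

A 6-joint arm with a two-finger parallel gripper is mounted at the origin on the work surface. World frame = base frame: x ahead of the robot, y to its left, z up, the work surface at z = 0. Lengths are in m, angles in rad, forces in N, time in s.
With the tool pointing down it reaches from about 0.375 to 0.975 m from the base axis. Payload 3.8 kg.
Tool frame: the origin (TCP) lies at the centre of the arm's flange, where the gripper is bolted on; the fingertips stand 173 mm ahead of it and the grasp point (between the pads) lies 155 mm ahead of it (bot.tip_reach is the distance from the TCP to the fingertips, in m); z points along the fingers, y is the line along which they close (so a half turn about z gives the same grasp; the last joint's range is limited). The gripper opens to 85 mm and grips with 20 to 120 N. Pads are 22 mm wide; open, the fingers measure 114 mm over their backs; the gripper's body (76 mm by 85 mm) begins 54 mm behind the grasp point. The pads swing forward as they close: fully open they stand 13 mm farther back than shut.
Start: joints at [-1.279, 0.264, 1.604, -0, 1.274, -0.037], TCP at [0.218, -0.639, 0.405] pointing down, gripper open.
Joint ranges: [-2.63, 2.63], [-0.94, 2.18], [0.31, 2.57], [-1.31, 4.45], [0, 2.66], [-2.55, 2.55]. Speed limits (rad/s): [2.57, 2.57, 3.14, 3.14, 3.14, 3.14].

## Interface

Orientations are given as a rotation vector (axis times angle).
In Python, from workcell import bot gives the robot as it stands.
- The arm moves only by the tool drive_tool, never from a script. Its arguments are lists of equal length, an entry for each row: "claw": the finger opening in mm, from 0 to 85.4; "slide": the shift along the world's x, y, z each as a share of 0.5 m, from -1 to 1, a list of three; "yaw": the turn about the world's z as a share of 180 degrees, from -1 to 1. A call has 1 to 8 rows; each row is the pose to reach, as a shift and turn from the pose commanded when the call began, turning the shorter way round; what a row does not reach only later rows make up. A row lasts 1/12 s, in which the tool goes at most 41.7 mm and 7.16 degrees, less where a joint would pass 70% of its speed; a pose out of reach is approached as far as the arm can. A call with a number of a shift or a turn outside -1 to 1 is refused whole. A call with a gripper value outside its range is refused whole. The fingers move at their own pace and stop on an object; "newtons" is the grip in N (left out, the last holds). Time passes only in rows, so rows that repeat a pose let the fingers close. It gives the time, the measured TCP pose, the force, the opening and the grip force at its end, in the units of the state.
- bot.read_state(): the state, without advancing time (a new reading comes with each control period).
- bot.read_camera(name): name is "scene" or "top" or "wrist"; returns a dict with "color" (384x512x3 uint8, red, green, blue), "depth" (384x512 float32, m along the optical axis (not along the pixel's ray), 0 where there is no reading), "mtx" (3x3 intrinsics, pixels), "eye" and "rotation" of the camera in the world. Camera axes: x right, y up, looking along -z (the intrinsics and any distortion apply to the point x, -y, -z); pixel columns grow to the right and rows downward; lengths in m; the calibration is good to about 2 mm. A picture is of the moment at which its call begins.
- bot.finish_job(): hands the job in; it is judged then, once.
The state is a dict: "time": time; "q": joint angles; "joint_vel": joint speeds; "joint_torque": joint torques, N m; "tool_pos": TCP position; "tcp_rot": TCP orientation; "wrist_force": force on the tool from outside, world axes, zero at the start; "torque": the same for the moment, N m; "width": opening from 0.0 (shut) to 1.0 (fully open); "grip_force": force on a finger pad.
Only numpy, scipy, OpenCV 4.12 (cv2) and the standard library are available. Lean on these libraries where they do the work, as an engineer would, in place of code of your own. Each camera call takes 0.05 s, during which the arm holds its last target. There are 200 camera calls.

## Working session

There is one attempt and no reset: what is moved stays moved. The work goes in short steps, Python scripts to look and compute and a tool call to move; the robot and the scene stay as the last step left them, time stands still between calls to the robot, and variables do not carry over. Pictures are saved under pics/ and viewed, at most 10 in all, crops included, and the job is handed in when it is done.

Besides the shell and the picture viewer there is one more tool, called after "Emit:" by a JSON object that holds its "op" and its "data", one argument or row to a line. drive_tool: Moves the arm, as the interface text tells. Shift numbers are shares of 0.5 m and turn numbers shares of 180 degrees, none past 1 either way. Its arguments: {"type":"object","properties":{"claw":{"type":"array","items":{"type":"number"}},"slide":{"type":"array","items":{"type":"array","items":{"type":"number"}}},"yaw":{"type":"array","items":{"type":"number"}},"newtons":{"type":"number"}},"required":["claw","slide","yaw"]}

```bash
mkdir -p pics; cat > h.py <<'E'
import numpy as np, cv2
from workcell import bot
def cam(n):
    c=bot.read_camera(n); return c
def save(c,f,crop=None,s=1):
    im=c["color"][:,:,::-1]
    if crop: im=im[crop[1]:crop[3],crop[0]:crop[2]]
    cv2.imwrite(f,cv2.resize(im,None,fx=s,fy=s,interpolation=cv2.INTER_CUBIC))
def ray(c,u,v):
    m=c["mtx"]; d=np.array([(u-m[0,2])/m[0,0],-(v-m[1,2])/m[1,1],-1.]); return np.array(c["rotation"])@d
def onplane(c,u,v,z):
    d=ray(c,u,v); e=np.array(c["eye"]); return e+d*(z-e[2])/d[2]
def cloud(c):
    v,u=np.mgrid[0:384,0:512]; m=c["mtx"]; D=c["depth"]
    p=np.stack([(u-m[0,2])/m[0,0]*D,-(v-m[1,2])/m[1,1]*D,-D],-1)
    return p@np.array(c["rotation"]).T+np.array(c["eye"])
E
python3 - <<'E'
from h import *
s=bot.read_state(); print({k:np.round(v,3) for k,v in s.items()})
for n in("top","scene"):
    c=cam(n); save(c,f"pics/{n}0.png",s=1.5); print(n,np.round(c["eye"],3),np.round(c["rotation"],3).tolist(),np.round(c["mtx"],1).tolist(),[k for k in c])
E
```

```text
{'time': np.float64(0.0), 'q': array([-1.279,  0.265,  1.605,  0.   ,  1.274, -0.037]), 'joint_vel': array([ 0.001, -0.   , -0.001,  0.   ,  0.001, -0.002]), 'joint_torque': array([ 0.0000e+00, -5.1511e+01, -3.6732e+01, -0.0000e+00,  1.3000e-02,
       -0.0000e+00]), 'tool_pos': array([ 0.218, -0.639,  0.403]), 'tcp_rot': array([-3.097, -0.514,  0.   ]), 'wrist_force': array([ 0.581, -0.268,  0.157]), 'torque': array([-0.014,  0.019, -0.027]), 'grip_force': np.float64(0.0), 'width': np.float64(0.998)}
top [0.444 0.021 1.024] [0.103, -0.138, -1.562] [[428.2, 0.0, 255.4], [0.0, 428.2, 184.8], [0.0, 0.0, 1.0]] ['color', 'depth', 'mtx', 'eye', 'rotation']
scene [1.161 0.171 0.82 ] [0.454, 0.607, 1.768] [[391.6, 0.0, 261.0], [0.0, 391.6, 196.7], [0.0, 0.0, 1.0]] ['color', 'depth', 'mtx', 'eye', 'rotation']
```

View pics/top0.png

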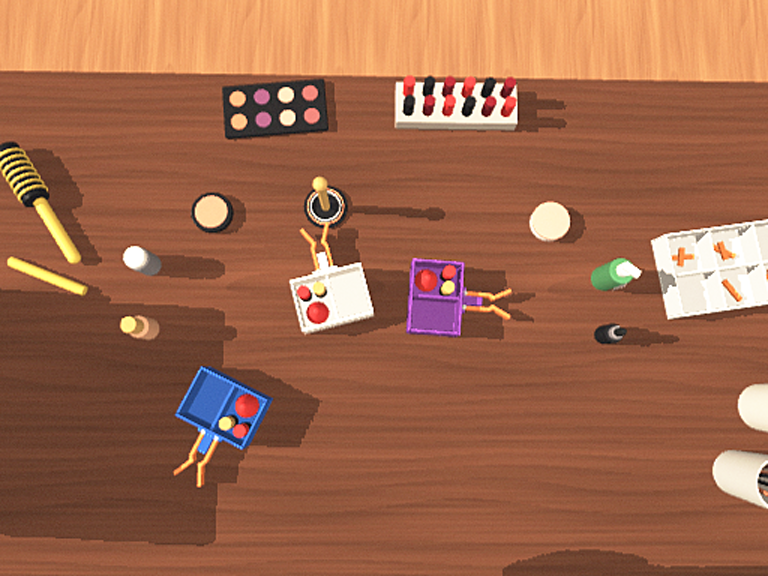

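View pics/scene0.png

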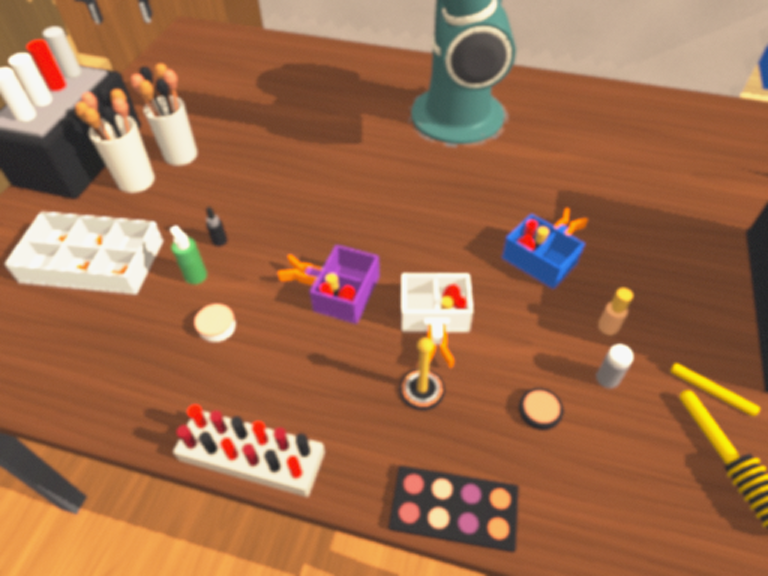

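The top view (1.5x) shows the white caddy at (332,297), with its full compartment on the left and its clip pointing up. The post base is at (324,206). Beige, gold-capped foundation bottle: (140,327), which in the scene view is (613,312). Look-alikes: a blue caddy at (223,407) and a purple one at (437,297). Both are the wrong colour.

```bash
sed -i 's/np.array(c\["rotation"\])/cv2.Rodrigues(np.array(c["rotation"]))[0]/g' h.py
python3 - <<'E'
from h import *
c=cam("top"); P=cloud(c); hsv=cv2.cvtColor(c["color"],cv2.COLOR_RGB2HSV); Z=P[...,2]
print("table z",np.median(Z[300:370,150:300]))
v,u=np.mgrid[0:384,0:512]
def box(x0,y0,x1,y1): return (u>x0/1.5)&(u<x1/1.5)&(v>y0/1.5)&(v<y1/1.5)
# caddy rim
m=box(280,255,385,345)&(hsv[...,1]<70)&(hsv[...,2]>140)
pts=np.float32([onplane(c,a,b,0.055)[:2] for a,b in zip(u[m&(Z>.045)],v[m&(Z>.045)])])
print("caddy rim rect",cv2.minAreaRect(pts),len(pts), "z",np.percentile(Z[m],[50,90,97]))
print(cv2.boxPoints(cv2.minAreaRect(pts)))
pts2=np.float32(P[m&(Z>.048)&(Z<.062)][:,:2]); print("depth",cv2.minAreaRect(pts2),len(pts2))
# clip orange
m=box(290,215,345,270)&(hsv[...,0]<20)&(hsv[...,1]>170)&(hsv[...,2]>170)
q=np.array([onplane(c,a,b,0.034)[:2] for a,b in zip(u[m],v[m])]); print("clip",len(q),q.min(0),q.max(0), q[q[:,0].argmax()],q[q[:,1].argmax()])
# post via height
m=box(300,170,350,235)
for lo,hi in((.04,.06),(.06,.08),(.08,.1),(.1,.12),(.12,.16)):
    p=P[m&(Z>lo)&(Z<hi)]; print("post",lo,len(p),np.round(p.mean(0),4) if len(p) else 0,np.round(np.ptp(p,axis=0),3) if len(p) else 0)
m=box(300,180,350,232)&(hsv[...,2]<70)&(Z<.02)
q=np.float32([onplane(c,a,b,0.006)[:2] for a,b in zip(u[m],v[m])]); print("base",cv2.minEnclosingCircle(q),len(q))
# objects
for n,b in dict(found=(112,308,170,345),stick=(115,240,170,280),compact=(185,188,240,235),powder=(520,195,580,245)).items():
    m=box(*b)&(Z>.012); p=P[m]; t=p[p[:,2]>p[:,2].max()-.012]; print(n,"zmax",p[:,2].max(),"top",t.mean(0),"ext",np.ptp(t,axis=0))
m=box(112,308,170,345)
for lo,hi in((.02,.045),(.045,.06),(.06,.085),(.085,.1)):
    p=P[m&(Z>lo)&(Z<hi)]; print(lo,len(p),np.round(p.min(0),4),np.round(p.max(0),4)) if len(p) else 0
save(c,"pics/crop1.png",(60,110,270,240),3.6)
E
```

```text
table z 0.0006339165412238001
caddy rim rect ((0.5658427476882935, 0.07883375883102417), (0.0809360221028328, 0.11140529811382294), 15.040009498596191) 405 z [0.0076359  0.05537568 0.05728342]
[[0.5123065  0.12212712]
 [0.5412155  0.01453803]
 [0.619379   0.03554039]
 [0.59047    0.1431295 ]]
depth ((0.5661745667457581, 0.0789794847369194), (0.08008996397256851, 0.11150862276554108), 15.10042667388916) 355
clip 62 [0.61107401 0.08011896] [0.68075328 0.13037657] [0.68075328 0.09285255] [0.67073281 0.13037657]
post 0.04 13 [0.7145 0.0933 0.0496] [0.004 0.013 0.018]
post 0.06 16 [0.7147 0.0915 0.0694] [0.007 0.012 0.02 ]
post 0.08 16 [0.7146 0.0923 0.0906] [0.005 0.013 0.019]
post 0.1 8 [0.7145 0.0913 0.1063] [0.006 0.011 0.01 ]
post 0.12 84 [0.7177 0.0929 0.1355] [0.022 0.021 0.014]
base ((0.7187468409538269, 0.09297921508550644), 0.03609250485897064) 275
found zmax 1.0243630498224556 top [0.44441748 0.02125331 1.02436305] ext [0. 0. 0.]
stick zmax 1.0243630498224556 top [0.44441748 0.02125331 1.02436305] ext [0. 0. 0.]
compact zmax 1.0243630498224556 top [0.44441748 0.02125331 1.02436305] ext [0. 0. 0.]
powder zmax 1.0243630498224556 top [0.44441748 0.02125331 1.02436305] ext [0. 0. 0.]
0.02 53 [0.5025 0.3503 0.02  ] [0.5346 0.3669 0.0445]
0.045 87 [0.5034 0.3515 0.0451] [0.5352 0.3799 0.0577]
0.06 41 [0.5081 0.3552 0.0611] [0.5301 0.3646 0.0841]
0.085 106 [0.5074 0.3564 0.0851] [0.5292 0.3795 0.0967]
```

View pics/crop1.png

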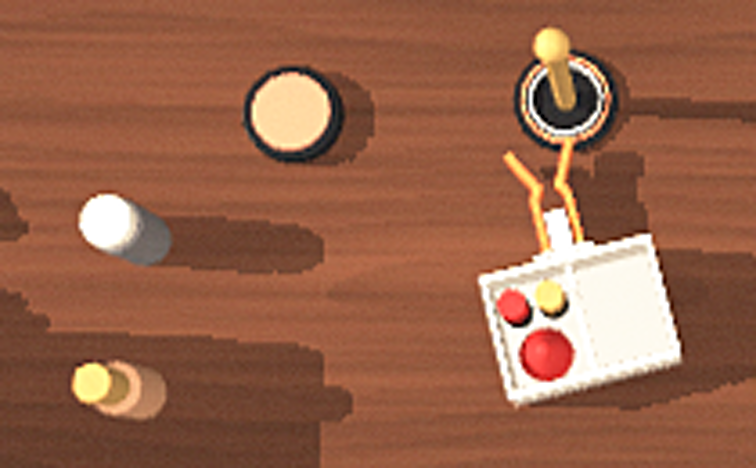

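The crop confirms the targets: the foundation bottle's gold cap is at (92,384) and the white caddy's clip points at the post. Measured positions:

| Item | Position (m) | Check |
|---|---|---|
| Caddy origin | (0.566, 0.079), yaw 15° | Rim 81×111 mm, z 55 mm |
| Post | (0.7185, 0.0928) | Base radius 36 mm |
| Bottle | (0.5185, 0.368) | Cap about 22 mm |

Plan: pinch the back wall at caddy (-38,-20) mm, shift it sideways by -26 mm, then push it forward.

Emit:
{"op": "drive_tool", "data": {
  "claw": [60, 60, 60, 60, 60, 60, 60, 60],
  "slide": [
    [0.27, 0.588, 0],
    [0.27, 0.588, 0],
    [0.27, 0.588, 0],
    [0.27, 0.588, 0],
    [0.27, 0.588, 0],
    [0.27, 0.588, 0],
    [0.27, 0.588, 0],
    [0.27, 0.588, 0]
  ],
  "yaw": [0.3, 0.3, 0.3, 0.3, 0.3, 0.3, 0.3, 0.3],
  "newtons": 60
}}

```text
time: 0.82
tool_pos: [0.3534, -0.342, 0.4044]
tcp_rot: [-2.521, -1.873, -0.001]
wrist_force: [-0.6, -0.1, 0.5]
width: 0.701
grip_force: 0.0
```

Emit:
{"op": "drive_tool", "data": {
  "claw": [60, 60, 60, 60, 60, 60, 60, 60],
  "slide": [
    [0.27, 0.6, 0],
    [0.27, 0.6, 0],
    [0.27, 0.6, 0],
    [0.27, 0.6, 0],
    [0.27, 0.6, 0],
    [0.27, 0.6, 0],
    [0.27, 0.6, 0],
    [0.27, 0.6, 0]
  ],
  "yaw": [0.178, 0.178, 0.178, 0.178, 0.178, 0.178, 0.178, 0.178]
}}

```text
time: 1.48
tool_pos: [0.4882, -0.0424, 0.4047]
tcp_rot: [1.914, 2.491, 0.001]
wrist_force: [0.8, -0.5, -1.0]
width: 0.701
grip_force: 0.0
```

Emit:
{"op": "drive_tool", "data": {
  "claw": [60, 60, 60, 60, 60, 60, 60, 60],
  "slide": [
    [0.093, 0.19, 0],
    [0.093, 0.19, 0],
    [0.093, 0.19, 0],
    [0.093, 0.19, 0],
    [0.093, 0.19, -0.2],
    [0.093, 0.19, -0.2],
    [0.093, 0.19, -0.2],
    [0.093, 0.19, -0.2]
  ],
  "yaw": [0, 0, 0, 0, 0, 0, 0, 0]
}}

```text
time: 2.15
tool_pos: [0.5312, 0.0496, 0.2987]
tcp_rot: [-1.91, -2.483, 0.012]
wrist_force: [0.3, -0.2, -0.9]
width: 0.705
grip_force: 0.0
```

```bash
cat >> h.py <<'E'
def pose():
    s=bot.read_state(); R=cv2.Rodrigues(np.array(s["tcp_rot"]))[0]; y=R[:,1]
    print("t",round(float(s["time"]),2),"tcp",np.round(s["tool_pos"],4),"closing deg",round(float(np.degrees(np.arctan2(y[1],y[0]))),2),"F",np.round(s["wrist_force"],1),"w",round(float(s["width"]),3))
E
python3 - <<'E'
from h import *
pose(); save(cam("wrist"),"pics/w1.png",s=1.4)
E
```

```text
t 2.15 tcp [0.5312 0.0496 0.2987] closing deg 14.88 F [ 0.3 -0.2 -0.9] w 0.705
```

View pics/w1.png

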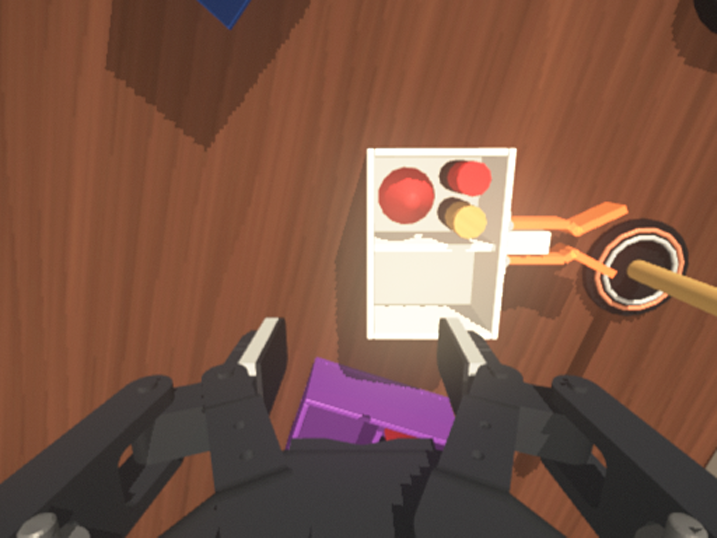

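The wrist view shows the back wall at px x≈370, between the fingers (280 and 445), and the empty compartment under the right finger. The purple look-alike is clear of the gripper.

Emit:
{"op": "drive_tool", "data": {
  "claw": [60, 60, 60, 60, 60, 60, 60, 60],
  "slide": [
    [0, 0, 0],
    [0, 0, -0.04],
    [0, 0, -0.08],
    [0, 0, -0.12],
    [0, 0, -0.16],
    [0, 0, -0.18],
    [0, 0, -0.18],
    [0, 0, -0.18]
  ],
  "yaw": [0, 0, 0, 0, 0, 0, 0, 0]
}}

```text
time: 2.87
tool_pos: [0.5353, 0.05, 0.216]
tcp_rot: [1.915, 2.489, 0.002]
wrist_force: [-0.7, 0.2, -0.8]
width: 0.702
grip_force: 0.0
```

```bash
python3 - <<'E'
from h import *
pose()
E
```

```text
t 2.87 tcp [0.5353 0.05   0.216 ] closing deg 14.87 F [-0.7  0.2 -0.8] w 0.702
```

Emit:
{"op": "drive_tool", "data": {
  "claw": [60, 60, 60, 0, 0, 0, 0, 0],
  "slide": [
    [0, 0, -0.03],
    [0, 0, -0.054],
    [0, 0, -0.054],
    [0, 0, -0.054],
    [0, 0, -0.054],
    [0, 0, -0.054],
    [0, 0, -0.054],
    [0, 0, -0.054]
  ],
  "yaw": [0, 0, 0, 0, 0, 0, 0, 0],
  "newtons": 60
}}

```text
time: 3.53
tool_pos: [0.5347, 0.0502, 0.1884]
tcp_rot: [1.914, 2.49, 0.0]
wrist_force: [1.2, -0.1, -1.4]
width: 0.044
grip_force: 58.6
```

Emit:
{"op": "drive_tool", "data": {
  "claw": [0, 0, 0, 0],
  "slide": [
    [0, 0, 0],
    [0, 0, 0],
    [0, 0, 0],
    [0, 0, 0]
  ],
  "yaw": [0, 0, 0, 0]
}}

```text
time: 3.87
tool_pos: [0.5347, 0.0501, 0.1884]
tcp_rot: [1.915, 2.49, 0.001]
wrist_force: [-2.4, -0.2, 6.1]
width: 0.039
grip_force: 59.6
```

```bash
python3 - <<'E'
from h import *
pose()
c=cam("top"); save(c,"pics/t2.png",(140,100,340,240),3.6)
E
```

```text
t 3.87 tcp [0.5347 0.0501 0.1884] closing deg 14.88 F [-2.4 -0.2  6.1] w 0.039
```

View pics/t2.png

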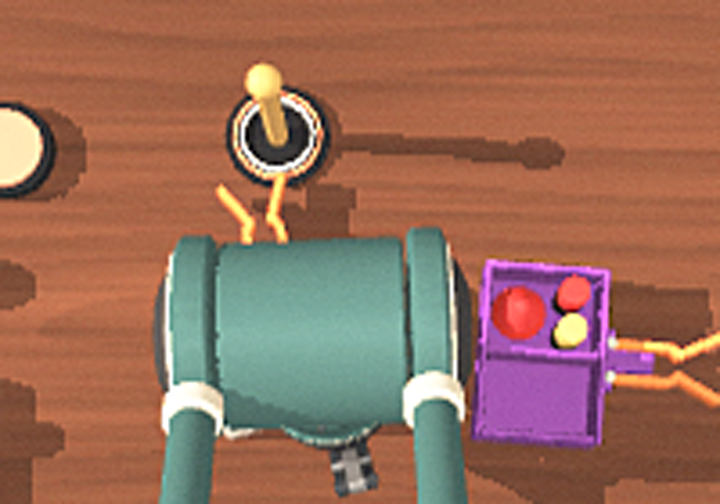

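The wall is gripped: the opening is about 4 mm and the grip about 60 N. The jaws are visible at (230,195) and (280,185), and the post base is at (278,135). Next is the sideways shift.

Emit:
{"op": "drive_tool", "data": {
  "claw": [0, 0, 0, 0, 0, 0, 0, 0],
  "slide": [
    [0.002, -0.008, 0],
    [0.004, -0.016, 0],
    [0.007, -0.025, 0],
    [0.009, -0.033, 0],
    [0.011, -0.042, 0],
    [0.0134, -0.05, 0],
    [0.0134, -0.05, 0],
    [0.0134, -0.05, 0]
  ],
  "yaw": [0, 0, 0, 0, 0, 0, 0, 0],
  "newtons": 80
}}

```text
time: 4.58
tool_pos: [0.5419, 0.0251, 0.1884]
tcp_rot: [1.915, 2.489, 0.002]
wrist_force: [0.1, 1.1, 5.0]
width: 0.036
grip_force: 78.5
```

```bash
python3 - <<'E'
from h import *
pose()
c=cam("top"); save(c,"pics/t3.png",(170,100,270,180),6)
hsv=cv2.cvtColor(c["color"],cv2.COLOR_RGB2HSV); P=cloud(c)
v,u=np.mgrid[0:384,0:512]
m=(u>190)&(u<240)&(v>125)&(v<175)&(hsv[...,0]<22)&(hsv[...,1]>150)&(hsv[...,2]>150)
e=np.array([.966,.2588]); l=np.array([-.2588,.966]); post=np.array([.7185,.0928])
for a,b in zip(u[m],v[m]):
    p=onplane(c,a,b,.034)[:2]-post; print((a,b,round(float(p@e)*1000),round(float(p@l)*1000)),end=" ")
E
```

```text
t 4.58 tcp [0.5419 0.0251 0.1884] closing deg 14.86 F [0.1 1.1 5. ] w 0.036
(np.int64(199), np.int64(126), 31, 35) (np.int64(206), np.int64(126), 26, 19) (np.int64(217), np.int64(126), 20, -7) (np.int64(218), np.int64(126), 19, -9) (np.int64(219), np.int64(126), 19, -11) (np.int64(222), np.int64(126), 17, -18) (np.int64(228), np.int64(126), 13, -32) (np.int64(212), np.int64(127), 21, 5) (np.int64(216), np.int64(127), 18, -4) (np.int64(221), np.int64(127), 15, -15) (np.int64(230), np.int64(127), 10, -36) (np.int64(234), np.int64(127), 7, -45) (np.int64(205), np.int64(128), 22, 22) (np.int64(210), np.int64(128), 19, 11) (np.int64(212), np.int64(128), 18, 6) (np.int64(213), np.int64(128), 18, 4) (np.int64(216), np.int64(128), 16, -3) (np.int64(217), np.int64(128), 15, -5) (np.int64(223), np.int64(128), 12, -19) (np.int64(225), np.int64(128), 10, -24) (np.int64(234), np.int64(128), 5, -45) (np.int64(204), np.int64(129), 20, 25) (np.int64(212), np.int64(129), 16, 7) (np.int64(216), np.int64(129), 13, -3) (np.int64(217), np.int64(129), 13, -5) (np.int64(224), np.int64(129), 9, -21) (np.int
[... 9378 characters left out ...]
int64(169), -70, 64) (np.int64(202), np.int64(169), -73, 53) (np.int64(192), np.int64(170), -69, 76) (np.int64(196), np.int64(170), -71, 67) (np.int64(198), np.int64(170), -73, 62) (np.int64(199), np.int64(170), -73, 60) (np.int64(200), np.int64(170), -74, 58) (np.int64(192), np.int64(171), -71, 76) (np.int64(193), np.int64(171), -72, 74) (np.int64(194), np.int64(171), -73, 72) (np.int64(201), np.int64(171), -77, 56) (np.int64(200), np.int64(172), -78, 59) (np.int64(197), np.int64(173), -79, 66) (np.int64(200), np.int64(173), -81, 59) (np.int64(192), np.int64(174), -78, 78) (np.int64(193), np.int64(174), -79, 76) (np.int64(195), np.int64(174), -80, 71) (np.int64(200), np.int64(174), -83, 60)
```

View pics/t3.png

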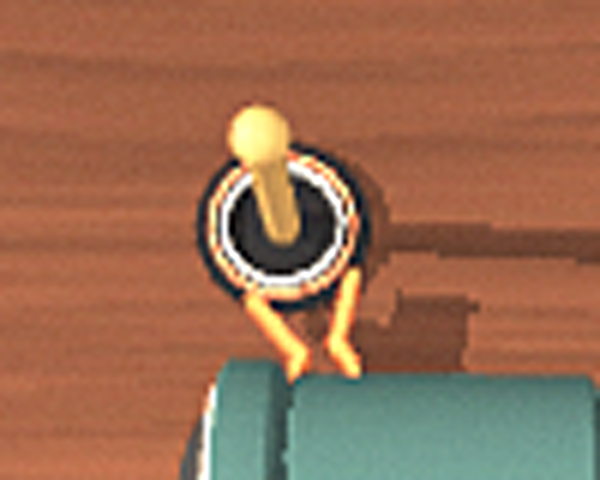

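The top crop shows the jaw tips at (255,300) and (352,275), at lateral offsets of about +20 and -20 mm from the post. The clip is centred, so I'll push along +15°.

Emit:
{"op": "drive_tool", "data": {
  "claw": [0, 0, 0, 0, 0, 0, 0, 0],
  "slide": [
    [0.012, 0.003, 0],
    [0.026, 0.007, 0],
    [0.04, 0.011, 0],
    [0.054, 0.0145, 0],
    [0.068, 0.018, 0],
    [0.082, 0.022, 0],
    [0.092, 0.0245, 0],
    [0.092, 0.0245, 0]
  ],
  "yaw": [0, 0, 0, 0, 0, 0, 0, 0],
  "newtons": 100
}}

```text
time: 5.3
tool_pos: [0.5874, 0.0371, 0.1885]
tcp_rot: [-1.914, -2.491, 0.002]
wrist_force: [-4.2, -1.6, 8.6]
width: 0.033
grip_force: 98.9
```

Emit:
{"op": "drive_tool", "data": {
  "claw": [0, 0, 0, 0, 0, 0],
  "slide": [
    [0.006, 0.0016, 0],
    [0.012, 0.0032, 0],
    [0.018, 0.0048, 0],
    [0.024, 0.0064, 0],
    [0.03, 0.008, 0],
    [0.03, 0.008, 0]
  ],
  "yaw": [0, 0, 0, 0, 0, 0]
}}

```text
time: 5.8
tool_pos: [0.5966, 0.0394, 0.1885]
tcp_rot: [-1.904, -2.483, 0.024]
wrist_force: [-32.3, -10.6, 35.1]
width: 0.033
grip_force: 102.7
```

```bash
python3 - <<'E'
from h import *
pose()
E
```

```text
t 5.8 tcp [0.5966 0.0394 0.1885] closing deg 15.02 F [-32.3 -10.6  35.1] w 0.033
```

Emit:
{"op": "drive_tool", "data": {
  "claw": [0, 0, 0, 0, 0],
  "slide": [
    [0, 0, 0],
    [0.003, 0.0008, 0],
    [0.006, 0.0016, 0],
    [0.009, 0.0024, 0],
    [0.009, 0.0024, 0]
  ],
  "yaw": [0, 0, 0, 0, 0],
  "newtons": 60
}}

```text
time: 6.22
tool_pos: [0.6051, 0.0418, 0.1885]
tcp_rot: [-1.913, -2.489, 0.005]
wrist_force: [-8.4, -1.3, 12.4]
width: 0.03
grip_force: 100.0
```

```bash
python3 - <<'E'
from h import *
pose(); s=bot.read_state(); print(cv2.Rodrigues(np.array(s["tcp_rot"]))[0][:,2], s["torque"])
E
```

```text
t 6.22 tcp [0.6051 0.0418 0.1885] closing deg 14.9 F [-8.4 -1.3 12.4] w 0.03
[-0.00357341 -0.00116548 -0.99999294] [-0.22300573  1.12141775  0.21377983]
```

The force peaked at 34 N and then fell, so the nose has passed. I'll push gently up to the stop.

Emit:
{"op": "drive_tool", "data": {
  "claw": [0, 0, 0, 0, 0],
  "slide": [
    [0.0015, 0.0004, 0],
    [0.003, 0.0008, 0],
    [0.0045, 0.0012, 0],
    [0.006, 0.0016, 0],
    [0.006, 0.0016, 0]
  ],
  "yaw": [0, 0, 0, 0, 0]
}}

```text
time: 6.63
tool_pos: [0.6086, 0.0428, 0.1884]
tcp_rot: [-1.913, -2.489, 0.005]
wrist_force: [-8.5, -1.3, 13.2]
width: 0.03
grip_force: 100.1
```

```bash
python3 - <<'E'
from h import *
pose(); c=cam("top"); save(c,"pics/t4.png",(170,100,270,180),6)
E
```

```text
t 6.63 tcp [0.6086 0.0428 0.1884] closing deg 14.92 F [-8.5 -1.3 13.2] w 0.03
```

View pics/t4.png

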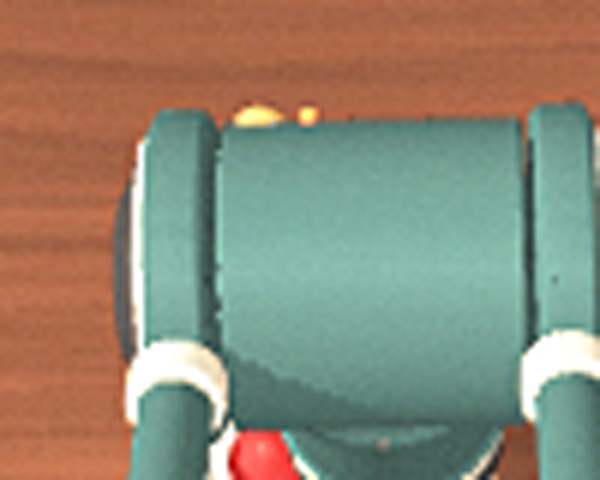

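The arm hides the clip in this view. The force is flat at 8 N, so the stop hasn't been reached. I'll keep going in small steps.

Emit:
{"op": "drive_tool", "data": {
  "claw": [0, 0, 0, 0, 0],
  "slide": [
    [0.0015, 0.0004, 0],
    [0.003, 0.0008, 0],
    [0.0045, 0.0012, 0],
    [0.0055, 0.0015, 0],
    [0.0055, 0.0015, 0]
  ],
  "yaw": [0, 0, 0, 0, 0]
}}

```text
time: 7.1
tool_pos: [0.6104, 0.0433, 0.1885]
tcp_rot: [-1.911, -2.488, 0.009]
wrist_force: [-13.1, -3.7, 17.1]
width: 0.033
grip_force: 100.6
```

```bash
python3 - <<'E'
from h import *
pose()
E
```

```text
t 7.1 tcp [0.6104 0.0433 0.1885] closing deg 14.93 F [-13.1  -3.7  17.1] w 0.033
```

The force rises at the stop. I'll relieve the load, open, lift and check.

Emit:
{"op": "drive_tool", "data": {
  "claw": [0, 0, 12, 30, 50, 50, 50, 50],
  "slide": [
    [-0.005, -0.0013, 0],
    [-0.005, -0.0013, 0],
    [-0.005, -0.0013, 0],
    [-0.005, -0.0013, 0],
    [-0.005, -0.0013, 0],
    [-0.005, -0.0013, 0],
    [-0.005, -0.0013, 0.04],
    [-0.005, -0.0013, 0.1]
  ],
  "yaw": [0, 0, 0, 0, 0, 0, 0, 0]
}}

```text
time: 7.77
tool_pos: [0.6077, 0.0434, 0.2339]
tcp_rot: [-1.911, -2.485, 0.009]
wrist_force: [-0.3, -0.5, -0.0]
width: 0.588
grip_force: 0.0
```

Emit:
{"op": "drive_tool", "data": {
  "claw": [50, 50, 50, 50, 50, 50, 50, 50],
  "slide": [
    [0, 0, 0.1],
    [0, 0, 0.2],
    [-0.05, 0.1, 0.2],
    [-0.1, 0.18, 0.2],
    [-0.12, 0.26, 0.2],
    [-0.15, 0.34, 0.2],
    [-0.179, 0.42, 0.2],
    [-0.179, 0.5, 0.2]
  ],
  "yaw": [0, 0, 0, 0, 0, 0, 0, 0]
}}

```text
time: 8.43
tool_pos: [0.521, 0.275, 0.3376]
tcp_rot: [-1.915, -2.49, 0.002]
wrist_force: [0.0, -0.6, -0.1]
width: 0.582
grip_force: 0.0
```

```bash
python3 - <<'E'
from h import *
pose(); c=cam("top"); save(c,"pics/t5.png",(170,100,290,200),6)
P=cloud(c); hsv=cv2.cvtColor(c["color"],cv2.COLOR_RGB2HSV); Z=P[...,2]; v,u=np.mgrid[0:384,0:512]
m=(u>175)&(u<260)&(v>140)&(v<235)&(hsv[...,1]<70)&(hsv[...,2]>140)&(Z>.048)&(Z<.064)
r=cv2.minAreaRect(np.float32(P[m][:,:2])); print(r, np.percentile(Z[m],[5,50,95]))
o=np.array(r[0]); d=np.array([.7185,.0928])-o; print("post rel",np.hypot(*d),np.degrees(np.arctan2(d[1],d[0])))
E
```

```text
t 8.43 tcp [0.521  0.275  0.3376] closing deg 14.86 F [ 0.  -0.6 -0.1] w 0.582
((0.6420096158981323, 0.07211627066135406), (0.08106884360313416, 0.11157028377056122), 15.015961647033691) [0.04899746 0.05518941 0.05863658]
post rel 0.07923758905598793 15.131443249835455
```

View pics/t5.png

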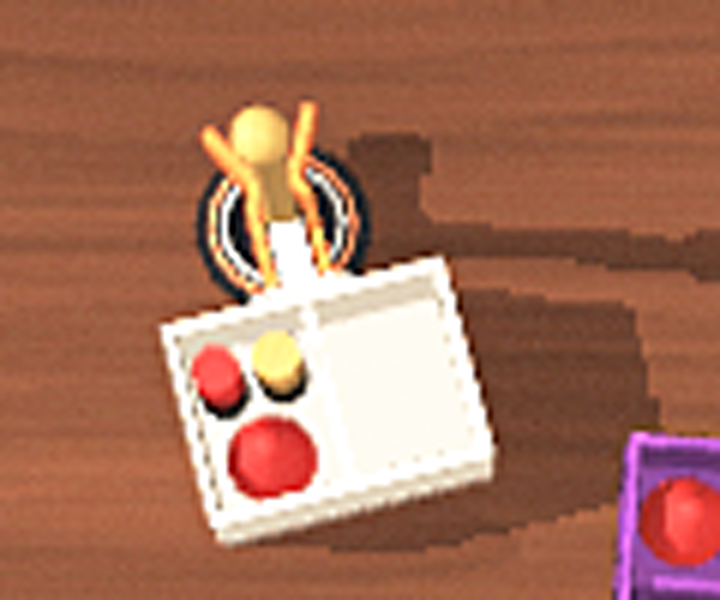

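Clipped: the post at (280,205) sits against the white stop at (290,230), with both jaws closed around it and the caddy flat at yaw 15°. On to the bottle.

Emit:
{"op": "drive_tool", "data": {
  "claw": [50, 50, 50, 50, 50, 50, 50, 50],
  "slide": [
    [-0.004, 0.08, 0],
    [-0.004, 0.149, 0],
    [-0.004, 0.149, 0],
    [-0.004, 0.149, -0.07],
    [-0.004, 0.149, -0.13],
    [-0.004, 0.149, -0.18],
    [-0.004, 0.149, -0.208],
    [-0.004, 0.149, -0.208]
  ],
  "yaw": [0, 0, 0, 0, 0, 0, 0, 0]
}}

```text
time: 9.15
tool_pos: [0.5192, 0.3467, 0.229]
tcp_rot: [-1.914, -2.488, 0.012]
wrist_force: [-0.0, -0.2, 0.2]
width: 0.582
grip_force: 0.0
```

Emit:
{"op": "drive_tool", "data": {
  "claw": [50, 40, 32, 26, 0, 0, 0, 0],
  "slide": [
    [0, 0, 0],
    [0, 0, 0],
    [0, 0, 0],
    [0, 0, 0],
    [0, 0, 0],
    [0, 0, 0],
    [0, 0, 0],
    [0, 0, 0]
  ],
  "yaw": [0, 0, 0, 0, 0, 0, 0, 0],
  "newtons": 30
}}

```text
time: 9.82
tool_pos: [0.521, 0.3482, 0.234]
tcp_rot: [1.915, 2.49, 0.001]
wrist_force: [-0.1, -0.5, 0.4]
width: -0.003
grip_force: 0.2
```

```bash
python3 - <<'E'
from h import *
pose(); save(cam("scene"),"pics/s6.png",(340,120,470,290),3.5)
E
```

```text
t 9.82 tcp [0.521  0.3482 0.234 ] closing deg 14.88 F [-0.1 -0.5  0.4] w -0.003
```

View pics/s6.png

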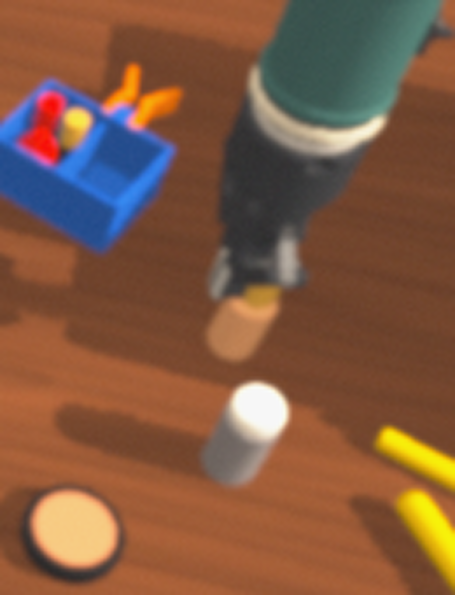

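Missed: the previous call fell 20 mm short in y, so the fingers closed beside the cap. The bottle at (240,325) is still upright. I'll open, back away and measure again.

Emit:
{"op": "drive_tool", "data": {
  "claw": [0, 0, 50, 50, 50, 50, 50, 50],
  "slide": [
    [0, -0.02, 0],
    [0, -0.04, 0],
    [0, -0.04, 0.08],
    [0, -0.1, 0.16],
    [0, -0.18, 0.2],
    [0, -0.24, 0.2],
    [0, -0.24, 0.2],
    [0, -0.24, 0.2]
  ],
  "yaw": [0, 0, 0, 0, 0, 0, 0, 0]
}}

```text
time: 10.53
tool_pos: [0.5209, 0.2258, 0.3344]
tcp_rot: [1.92, 2.486, 0.001]
wrist_force: [1.0, 1.6, 0.1]
width: 0.587
grip_force: 0.0
```

```bash
python3 - <<'E'
from h import *
pose(); c=cam("top"); P=cloud(c); Z=P[...,2]; v,u=np.mgrid[0:384,0:512]
m=(u>74)&(u<114)&(v>203)&(v<232)
for lo,hi in((.045,.06),(.086,.1)):
    p=P[m&(Z>lo)&(Z<hi)]; print(lo,len(p),np.round(p.min(0),4),np.round(p.max(0),4),np.round((p.min(0)+p.max(0))/2,4))
E
```

```text
t 10.53 tcp [0.5209 0.2258 0.3344] closing deg 14.66 F [1.  1.6 0.1] w 0.587
0.045 33 [0.5032 0.3536 0.0457] [0.5104 0.3812 0.0569] [0.5068 0.3674 0.0513]
0.086 4 [0.5074 0.3649 0.0883] [0.5077 0.3694 0.0934] [0.5076 0.3671 0.0908]
```

The bottle hasn't moved. Moving above it now.

Emit:
{"op": "drive_tool", "data": {
  "claw": [50, 50, 50, 50, 50, 50, 50, 50],
  "slide": [
    [-0.005, 0.07, 0],
    [-0.005, 0.14, 0],
    [-0.005, 0.21, 0],
    [-0.005, 0.28, 0],
    [-0.005, 0.28, 0],
    [-0.005, 0.28, 0],
    [-0.005, 0.28, 0],
    [-0.005, 0.28, 0]
  ],
  "yaw": [0, 0, 0, 0, 0, 0, 0, 0]
}}

```text
time: 11.25
tool_pos: [0.518, 0.3678, 0.3326]
tcp_rot: [-1.915, -2.49, 0.003]
wrist_force: [-0.1, 0.5, -0.4]
width: 0.582
grip_force: 0.0
```

Emit:
{"op": "drive_tool", "data": {
  "claw": [50, 50, 50, 50, 50, 50, 50, 50],
  "slide": [
    [0, 0, -0.05],
    [0, 0, -0.1],
    [0, 0, -0.15],
    [0, 0, -0.18],
    [0, 0, -0.198],
    [0, 0, -0.198],
    [0, 0, -0.198],
    [0, 0, -0.198]
  ],
  "yaw": [0, 0, 0, 0, 0, 0, 0, 0]
}}

```text
time: 11.92
tool_pos: [0.5192, 0.3683, 0.2362]
tcp_rot: [1.915, 2.489, 0.004]
wrist_force: [0.1, 0.6, 1.0]
width: 0.585
grip_force: 0.0
```

Emit:
{"op": "drive_tool", "data": {
  "claw": [40, 32, 26, 0, 0, 0, 0, 0],
  "slide": [
    [0, 0, 0],
    [0, 0, 0],
    [0, 0, 0],
    [0, 0, 0],
    [0, 0, 0],
    [0, 0, 0],
    [0, 0, 0],
    [0, 0, 0]
  ],
  "yaw": [0, 0, 0, 0, 0, 0, 0, 0],
  "newtons": 40
}}

```text
time: 12.58
tool_pos: [0.5185, 0.3685, 0.2358]
tcp_rot: [1.915, 2.49, 0.001]
wrist_force: [-1.2, -1.3, 6.0]
width: 0.269
grip_force: 39.0
```

The cap is gripped at 23 mm. Lifting and carrying it over the slot at (0.649, 0.045).

Emit:
{"op": "drive_tool", "data": {
  "claw": [0, 0, 0, 0, 0, 0, 0, 0],
  "slide": [
    [0, 0, 0.05],
    [0, 0, 0.1],
    [0, 0, 0.15],
    [0, 0, 0.2],
    [0.02, -0.05, 0.2],
    [0.045, -0.11, 0.2],
    [0.07, -0.17, 0.2],
    [0.07, -0.17, 0.2]
  ],
  "yaw": [0, 0, 0, 0, 0, 0, 0, 0]
}}

```text
time: 13.25
tool_pos: [0.5549, 0.279, 0.3343]
tcp_rot: [1.917, 2.486, -0.003]
wrist_force: [0.2, 0.2, -1.2]
width: 0.266
grip_force: 39.7
```

Emit:
{"op": "drive_tool", "data": {
  "claw": [0, 0, 0, 0, 0, 0, 0, 0],
  "slide": [
    [0.025, -0.06, 0],
    [0.05, -0.12, 0],
    [0.075, -0.18, 0],
    [0.1, -0.24, 0],
    [0.125, -0.3, 0],
    [0.15, -0.36, 0],
    [0.17, -0.42, 0],
    [0.17, -0.42, 0]
  ],
  "yaw": [0, 0, 0, 0, 0, 0, 0, 0]
}}

```text
time: 13.92
tool_pos: [0.6398, 0.0685, 0.3341]
tcp_rot: [1.919, 2.485, -0.003]
wrist_force: [0.4, -0.2, -0.5]
width: 0.27
grip_force: 39.7
```

Emit:
{"op": "drive_tool", "data": {
  "claw": [0, 0, 0],
  "slide": [
    [0, 0, 0],
    [0, 0, 0],
    [0, 0, 0]
  ],
  "yaw": [0, 0, 0]
}}

```text
time: 14.17
tool_pos: [0.6379, 0.0743, 0.3341]
tcp_rot: [-1.913, -2.49, 0.0]
wrist_force: [-0.3, -1.0, -2.0]
width: 0.269
grip_force: 39.7
```

Emit:
{"op": "drive_tool", "data": {
  "claw": [0, 0, 0, 0, 0, 0, 0, 0],
  "slide": [
    [0.011, -0.03, 0],
    [0.022, -0.058, 0],
    [0.022, -0.058, 0],
    [0.022, -0.058, -0.03],
    [0.022, -0.058, -0.05],
    [0.022, -0.058, -0.05],
    [0.022, -0.058, -0.05],
    [0.022, -0.058, -0.05]
  ],
  "yaw": [0, 0, 0, 0, 0, 0, 0, 0]
}}

```text
time: 14.83
tool_pos: [0.6494, 0.0443, 0.3096]
tcp_rot: [-1.915, -2.49, 0.0]
wrist_force: [0.3, 0.2, -1.3]
width: 0.268
grip_force: 39.7
```

```bash
python3 - <<'E'
from h import *
pose(); save(cam("scene"),"pics/s7.png",(200,120,380,280),3.5)
E
```

```text
t 14.83 tcp [0.6494 0.0443 0.3096] closing deg 14.89 F [ 0.3  0.2 -1.3] w 0.268
```

View pics/s7.png

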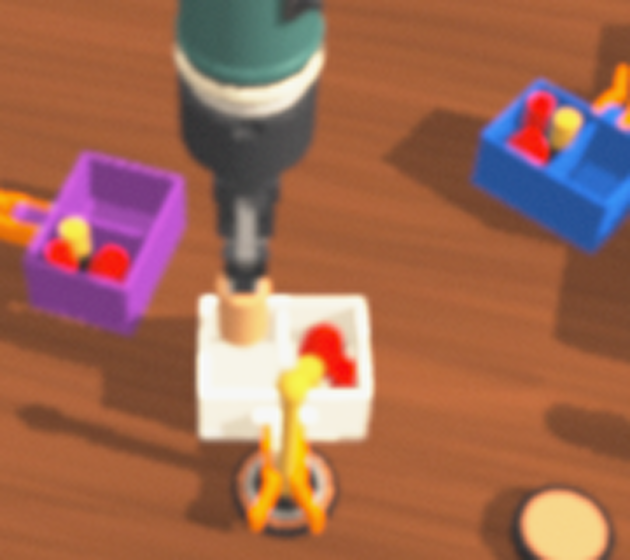

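The scene view shows the bottle at (245,310), upright above the empty compartment, with the clip closed round the post at (288,470). Lowering it.

Emit:
{"op": "drive_tool", "data": {
  "claw": [0, 0, 0, 0, 0, 0, 0, 0],
  "slide": [
    [0, 0, -0.03],
    [0, 0, -0.06],
    [0, 0, -0.09],
    [0, 0, -0.11],
    [0, 0, -0.125],
    [0, 0, -0.133],
    [0, 0, -0.133],
    [0, 0, -0.133]
  ],
  "yaw": [0, 0, 0, 0, 0, 0, 0, 0]
}}

```text
time: 15.55
tool_pos: [0.6497, 0.0443, 0.2436]
tcp_rot: [1.915, 2.49, 0.001]
wrist_force: [-0.4, -0.7, -1.4]
width: 0.271
grip_force: 39.7
```

Emit:
{"op": "drive_tool", "data": {
  "claw": [0, 0, 0, 0, 0],
  "slide": [
    [0, 0, -0.002],
    [0, 0, -0.004],
    [0, 0, -0.0055],
    [0, 0, -0.0055],
    [0, 0, -0.0055]
  ],
  "yaw": [0, 0, 0, 0, 0]
}}

```text
time: 15.97
tool_pos: [0.6494, 0.0442, 0.2406]
tcp_rot: [1.915, 2.49, 0.0]
wrist_force: [-0.4, -0.2, -1.8]
width: 0.269
grip_force: 39.7
```

Emit:
{"op": "drive_tool", "data": {
  "claw": [0, 0, 0, 0],
  "slide": [
    [0, 0, -0.0012],
    [0, 0, -0.0025],
    [0, 0, -0.0025],
    [0, 0, -0.0025]
  ],
  "yaw": [0, 0, 0, 0]
}}

```text
time: 16.3
tool_pos: [0.6496, 0.0442, 0.2399]
tcp_rot: [1.915, 2.49, 0.0]
wrist_force: [-2.5, 0.2, 4.6]
width: 0.265
grip_force: 40.2
```

Contact at +4.6 N. Now release and lift away.

Emit:
{"op": "drive_tool", "data": {
  "claw": [22, 24, 27, 32, 38, 40, 40, 40],
  "slide": [
    [0, 0, 0],
    [0, 0, 0],
    [0, 0, 0],
    [0, 0, 0],
    [0, 0, 0],
    [0, 0, 0],
    [0, 0, 0.02],
    [0, 0, 0.06]
  ],
  "yaw": [0, 0, 0, 0, 0, 0, 0, 0]
}}

```text
time: 16.97
tool_pos: [0.6479, 0.0442, 0.2665]
tcp_rot: [-1.912, -2.486, 0.006]
wrist_force: [0.0, 0.2, -0.2]
width: 0.469
grip_force: 0.0
```

Emit:
{"op": "drive_tool", "data": {
  "claw": [40, 40, 40, 40, 40, 40, 40, 40],
  "slide": [
    [0, 0, 0.06],
    [0, 0, 0.12],
    [0, 0, 0.2],
    [-0.05, -0.06, 0.2],
    [-0.1, -0.13, 0.2],
    [-0.15, -0.2, 0.2],
    [-0.18, -0.27, 0.2],
    [-0.2, -0.34, 0.2]
  ],
  "yaw": [0, 0, 0, 0, 0, 0, 0, 0]
}}

```text
time: 17.63
tool_pos: [0.5474, -0.1268, 0.3702]
tcp_rot: [1.914, 2.491, -0.0]
wrist_force: [1.3, -0.1, -0.1]
width: 0.467
grip_force: 0.0
```

```bash
python3 - <<'E'
from h import *
pose(); c=cam("top"); P=cloud(c); hsv=cv2.cvtColor(c["color"],cv2.COLOR_RGB2HSV); Z=P[...,2]; v,u=np.mgrid[0:384,0:512]
m=(u>175)&(u<260)&(v>130)&(v<235)&(hsv[...,1]<70)&(hsv[...,2]>140)&(Z>.048)&(Z<.064)
print(cv2.minAreaRect(np.float32(P[m][:,:2])))
w=(P[...,0]>.60)&(P[...,0]<.69)&(P[...,1]>.015)&(P[...,1]<.08)
for lo,hi in((.062,.085),(.085,.11)):
    p=P[w&(Z>lo)&(Z<hi)]; print(lo,len(p),np.round(p.min(0),4),np.round(p.max(0),4))
for n,(x0,y0,x1,y1,z) in dict(stick=(115,240,170,280,.06),compact=(185,188,240,235,.01),powder=(520,195,580,245,.015)).items():
    p=P[(u>x0/1.5)&(u<x1/1.5)&(v>y0/1.5)&(v<y1/1.5)&(Z>z)&(Z<.15)]; print(n,p.mean(0).round(3))
E
```

```text
t 17.63 tcp [ 0.5474 -0.1268  0.3702] closing deg 14.93 F [ 1.3 -0.1 -0.1] w 0.467
((0.6421149373054504, 0.07212136685848236), (0.08116708695888519, 0.11158321052789688), 14.899319648742676)
0.062 20 [0.6382 0.0329 0.0632] [0.6471 0.0532 0.085 ]
0.085 95 [0.6384 0.0328 0.0875] [0.6595 0.0551 0.1002]
stick [0.62  0.369 0.074]
compact [0.706 0.275 0.017]
powder [nan nan nan]<stdin>:9: RuntimeWarning: Mean of empty slice.
  ret = um.true_divide(
```

The bottle stands upright with its cap top at about 96 mm, centred on the slot. The caddy hasn't moved and is still clipped.

```bash
python3 -c "
from workcell import bot
print(bot.finish_job())"
```

```text
the job is handed in; nothing more can be done
None
```

The job is handed in at about 18 s: the caddy is clipped onto the brass post and the foundation bottle stands upright in its empty compartment; no verdict came back, and the arm blocked my final view of the powder jar.

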